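# Find and open the unlatched chip-trough plate

## Robot

A 6-joint arm with a two-finger parallel gripper is mounted at the origin on the work surface. World frame = base frame: x ahead of the robot, y to its left, z up, the work surface at z = 0. Lengths are in m, angles in degrees, forces in N, time in s.
With the tool pointing down it reaches from about 0.325 to 0.925 m from the base axis. Payload 3.1 kg.
Tool frame: the origin (TCP) lies midway between the tips of the shut fingers; the grasp point (between the pads) lies 19 mm behind it; z points along the fingers, y is the line along which they close (so a half turn about z gives the same grasp; the last joint's range is limited). The gripper opens to 85 mm and grips with 20 to 120 N. Pads are 22 mm wide; open, the fingers measure 114 mm over their backs; the gripper's body (76 mm by 85 mm) begins 54 mm behind the grasp point. The pads swing forward as they close: fully open they stand 13 mm farther back than shut.
Start: joints at [-74.553, 12.427, 92.441, -0, 75.132, -6.429], TCP at [0.233, -0.58, 0.231] pointing down, gripper open.
Joint ranges: [-157.48, 157.48], [-44.54, 120.13], [17.64, 146.25], [-64.5, 244.5], [7.68, 150.69], [-147.95, 147.95]. Speed limits (degrees/s): [159.86, 159.86, 180, 180, 180, 180].

## Interface

Orientations are given as a 3x3 rotation matrix whose columns are the frame's x, y, z axes.
In Python, from workcell import bot, vision gives the robot as it stands.
- The arm moves only by the shell command python3 -m jog 'ROWS' [OPENING] [FORCE]. ROWS is JSON, a list of rows, each an object of numbers: "tx", "ty", "tz": the shift along the world's x, y, z in m; "wx", "wy", "wz": the turn, a rotation vector about the world's x, y, z in degrees. A call has exactly 10 rows; each row shifts and turns the commanded pose from where the row before left it; what a row does not reach is not made up. A row lasts 1/12 s, in which the tool goes at most 41.7 mm and 7.16 degrees, less where a joint would pass 70% of its speed; a pose out of reach is approached as far as the arm can. A call with a gripper value outside its range is refused whole. OPENING is the finger opening in m, from 0 to 0.0854, set as the call begins (- or left out, the last holds). The fingers move at their own pace and stop on an object; FORCE is the grip in N (left out, the last holds). Time passes only in rows, so rows that do not move let the fingers close, or fill a call up. It gives the time, the measured TCP pose, the force, the opening and the grip force at its end, in the units of the state.
- bot.read_state(): the state, without advancing time (a new reading comes with each control period).
- vision.camera(name): name is "scene" or "side" or "wrist"; returns the picture (480x640x3 uint8, blue, green, red); there is no depth.
- vision.camera_info(name): a dict with "fx", "fy", "cx", "cy" (pixels), "world_from_camera" (4x4, takes a point from camera to world coordinates). Camera axes: x right, y up, looking along -z (the intrinsics and any distortion apply to the point x, -y, -z); pixel columns grow to the right and rows downward; lengths in m; the calibration is good to about 2 mm. The wrist camera is an equidistant fisheye: a pixel r from the principal point sees the ray r / f radians off the axis. A picture is of the moment at which its call begins: read the wrist's pose just before it. camera_info takes no time and is no camera call; for the wrist camera it gives the pose at the moment of the call.
- bot.finish_job(): hands the job in; it is judged then, once.
The state is a dict: "t": time; "qpos": joint angles; "qvel": joint speeds; "tau": joint torques, N m; "tcp_pos": TCP position; "orientation": TCP orientation; "ft_force": force on the tool from outside, world axes, zero at the start; "moment": the same for the moment, N m; "width": finger opening in m; "grip_force": force on a finger pad.
Only numpy, scipy, OpenCV 4.12 (cv2) and the standard library are available. Lean on these libraries where they do the work, as an engineer would, in place of code of your own. Each camera call takes 0.05 s, during which the arm holds its last target. There are 200 camera calls.

## Task

The grey chip trough on the bench has four identical steel plates in its deck: three are caught from below and one has been left free. Press the dimpled front half of the plates with a fingertip, one after another and without forcing any, until you find the one that rocks, then push that front half down until the plate stands open at 50 degrees or more, and leave it open. Only press and push: pick nothing up, and leave the things lying on and around the trough where they are.

Things in the scene. Friction and masses are not known exactly. Their poses are not given: they have to be found in the camera images.
- trough: Fixed grey steel chip trough, 200 (x) by 470 (y) by 100 mm high. Origin: centre of its underside on the bench; x away from the robot, y to the robot's left, yaw within 0.35 rad. In its deck, a row along y of four identical plates, 110 mm between centres. Three are caught from below under the front half; one, a different one each time, not to be told by eye, is free.
- deck (a point): Centre of the trough's deck, on top, 100 mm above the bench. Plates: 90 (x) by 84 (y) by 4 mm, flush, at x = 0, 2 mm gap all round, deck strips 22 mm wide between. Each pivots about a line along y through its middle: the front half (towards the robot) goes down into the trough, the rear half rises up to 43 mm above the deck; it cannot tip the other way. A caught plate gives less than 1.5 mm.
- plate_a (a joint): Tilt of the leftmost (trough y = +165 mm) plate, rad: 0 flush and shut, grows as the front half goes down, stop at 1.25. If free, it yields to about 4 N pressed on the dimple, has no spring, is balanced, stays by friction at any angle, and has 70 mm of empty trough below it.
- dimple_a (a point): Centre of the round finger dimple (22 mm ring, flat, drawn on the steel) on top of the leftmost (trough y = +165 mm) plate, in mid-width and 25 mm in front of the plate's pivot line; it moves with the plate.
- plate_b (a joint): Tilt of the second from the left (y = +55 mm) plate, rad: 0 flush and shut, grows as the front half goes down, stop at 1.25. If free, it yields to about 4 N pressed on the dimple, has no spring, is balanced, stays by friction at any angle, and has 70 mm of empty trough below it.
- dimple_b (a point): Centre of the round finger dimple (22 mm ring, flat, drawn on the steel) on top of the second from the left (y = +55 mm) plate, in mid-width and 25 mm in front of the plate's pivot line; it moves with the plate.
- plate_c (a joint): Tilt of the third from the left (y = -55 mm) plate, rad: 0 flush and shut, grows as the front half goes down, stop at 1.25. If free, it yields to about 4 N pressed on the dimple, has no spring, is balanced, stays by friction at any angle, and has 70 mm of empty trough below it.
- dimple_c (a point): Centre of the round finger dimple (22 mm ring, flat, drawn on the steel) on top of the third from the left (y = -55 mm) plate, in mid-width and 25 mm in front of the plate's pivot line; it moves with the plate.
- plate_d (a joint): Tilt of the rightmost (y = -165 mm) plate, rad: 0 flush and shut, grows as the front half goes down, stop at 1.25. If free, it yields to about 4 N pressed on the dimple, has no spring, is balanced, stays by friction at any angle, and has 70 mm of empty trough below it.
- dimple_d (a point): Centre of the round finger dimple (22 mm ring, flat, drawn on the steel) on top of the rightmost (y = -165 mm) plate, in mid-width and 25 mm in front of the plate's pivot line; it moves with the plate.
- socket: Loose dark steel socket, upright cylinder 24 mm across, 30 mm high, on the rear edge of the deck; origin at its underside centre.
- tin: Loose round aluminium tin, 34 mm across, 24 mm high, on the rear edge of the deck; origin at its underside centre.
- nut: Loose steel nut (ring), 24 mm across, 10 mm high, on the front edge of the deck; origin at its underside centre.
- cup: Loose red plastic cup, 80 mm across, 95 mm high, on the bench behind the trough; origin at its underside centre.
- bottle: Loose clear bottle, 62 mm across, 190 mm high, on the bench to the right; origin at its underside centre.
- driver: Loose screwdriver lying on the bench to the right, along its x axis.
- gauge_block: Loose steel block 50 x 35 x 30 mm on the bench to the left; origin at its underside centre.

How it is judged (in metres and radians):
On the way, in this order (a step that is already met when the one before it is completed fails the run):
1. a plate rocks under the fingers (contact force between the fingers and trough above 0.3 N and value of joint any of plate_a, plate_b, plate_c, plate_d above 0.06 rad).
2. that plate is pushed open to 50 degrees or more (((value of joint plate_a above 0.87 rad and value of joint each of plate_b, plate_c, plate_d below 0.1 rad) or (value of joint plate_b above 0.87 rad and value of joint each of plate_a, plate_c, plate_d below 0.1 rad) or (value of joint plate_c above 0.87 rad and value of joint each of plate_a, plate_b, plate_d below 0.1 rad) or (value of joint plate_d above 0.87 rad and value of joint each of plate_a, plate_b, plate_c below 0.1 rad))), for 0.2 s.
At the end, for the whole second after the job is handed in: One plate stands open at more than 0.87 rad, the other three are shut (less than 0.1 rad), and every loose thing is within 30 mm of where it began (((value of joint plate_a above 0.87 rad and value of joint each of plate_b, plate_c, plate_d below 0.1 rad) or (value of joint plate_b above 0.87 rad and value of joint each of plate_a, plate_c, plate_d below 0.1 rad) or (value of joint plate_c above 0.87 rad and value of joint each of plate_a, plate_b, plate_d below 0.1 rad) or (value of joint plate_d above 0.87 rad and value of joint each of plate_a, plate_b, plate_c below 0.1 rad)) and distance of each of socket, tin, nut, cup, bottle, driver, gauge_block from where it was at the start of the episode below 0.03 m); the robot touches nothing.
It fails at once if the trough or a plate is forced (more than 45 N from the fingers) (contact force between the fingers and trough above 45 N).
It fails at once if a loose thing is shoved, carried or lifted (30 mm from its place) (distance of any of socket, tin, nut, cup, bottle, driver, gauge_block from where it was at the start of the episode above 0.03 m).
It fails at once if a loose thing on the trough or the cup is lifted (15 mm) (height (world z) of any of socket, tin, nut above 0.115 m or height (world z) of any of cup, bottle above 0.015 m).
It also fails if it takes over 45 s, if anything falls off the work surface, if the arm or the gripper's body presses on something with over 40 N, if the wrist force passes 120 N, or if a joint passes its speed limit or range.

## Working session

There is one attempt and no reset: what is moved stays moved. The work goes in short steps, Python scripts to look and compute and a shell command to move; the robot and the scene stay as the last step left them, time stands still between calls to the robot, and variables do not carry over. Pictures are saved under pics/ and viewed, at most 10 in all, crops included, and the job is handed in when it is done.

```bash
mkdir -p pics
python3 - <<'E'
from workcell import bot, vision
import cv2,numpy as np
for n in("scene","side"):
    cv2.imwrite(f"pics/{n}0.png",vision.camera(n))
    i=vision.camera_info(n);print(n,{k:(np.round(v,3).tolist()) for k,v in i.items() if not isinstance(v,str)})
s=bot.read_state();print(s["t"],s["tcp_pos"],s["orientation"],s["ft_force"],s["width"])
E
```

```text
scene {'fx': 609.57, 'fy': 609.57, 'cx': 317.864, 'cy': 254.924, 'world_from_camera': [[-0.568, -0.453, 0.687, 1.591], [0.823, -0.331, 0.462, 0.726], [0.018, 0.828, 0.561, 0.958], [0.0, 0.0, 0.0, 1.0]]}
side {'fx': 597.298, 'fy': 597.298, 'cx': 326.086, 'cy': 239.236, 'world_from_camera': [[0.993, 0.095, -0.071, 0.427], [-0.118, 0.743, -0.659, -1.17], [-0.01, 0.663, 0.749, 1.419], [0.0, 0.0, 0.0, 1.0]]}
0.1 [ 0.23268834 -0.57927626  0.23008152] [[ 9.28007085e-01  3.72562117e-01 -5.65500770e-04]
 [ 3.72562455e-01 -9.28004722e-01  2.11052108e-03]
 [ 2.61512817e-04 -2.16926287e-03 -9.99997613e-01]] [-0.03484856  0.53888465 -0.07647367] 0.08516645983814464
```

View pics/scene0.png

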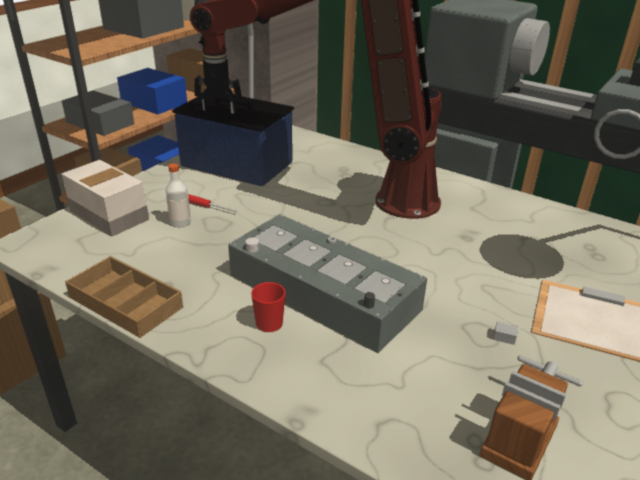

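View pics/side0.png

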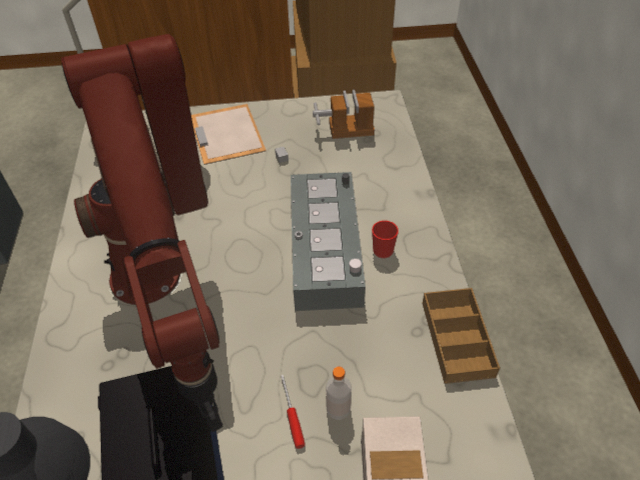

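The scene and side views show the trough with four light plates in a row. In the side picture they are at about (322,188), (323,213), (326,240) and (327,269). The nut is at (298,235), tin at (355,266), socket at (346,180). The trough is clear of the arm. Next I segment the plates.

```bash
cat > h.py <<'E'
import numpy as np,cv2
from workcell import vision
def ray(n,u,v,z):
    i=vision.camera_info(n);T=np.array(i["world_from_camera"])
    d=T[:3,:3]@np.array([(u-i["cx"])/i["fx"],-(v-i["cy"])/i["fy"],-1]);o=T[:3,3]
    return o+d*(z-o[2])/d[2]
E
python3 - <<'E'
from h import *
for n,(x0,y0,x1,y1) in (("side",(285,165,370,315)),("scene",(225,210,430,350))):
    im=cv2.imread(f"pics/{n}0.png");c=im[y0:y1,x0:x1]
    g=cv2.cvtColor(c,cv2.COLOR_BGR2GRAY)
    m=((g>140)).astype(np.uint8)
    k,l,st,ce=cv2.connectedComponentsWithStats(m)
    for j in range(1,k):
        if 150<st[j,4]<1500:
            mm=(l==j).astype(np.uint8);cs,_=cv2.findContours(mm,0,2)
            r=cv2.minAreaRect(max(cs,key=len));b=cv2.boxPoints(r)+[x0,y0]
            w=[ray(n,*q,.1) for q in b]
            print(n,st[j],np.round(ray(n,*(ce[j]+[x0,y0]),.1)[:2],4),"rect c",np.round(np.mean(w,0)[:2],4),np.round([np.linalg.norm(w[0]-w[1]),np.linalg.norm(w[1]-w[2])],3))
    s=4 if n=="side" else 3.5
    cv2.imwrite(f"pics/{n}c.png",cv2.resize(c,None,fx=s if n=="scene" else 3.9,fy=s if n=="scene" else 3.9,interpolation=cv2.INTER_CUBIC))
E
```

```text
side [ 23  14  29  19 480] [0.564  0.2093] rect c [0.5648 0.2101] [0.09  0.082]
side [ 24  38  30  20 537] [0.5574 0.0996] rect c [0.5577 0.1   ] [0.089 0.082]
side [ 26  64  31  22 626] [ 0.5504 -0.0105] rect c [ 0.5516 -0.0098] [0.09  0.083]
side [ 27  92  33  24 716] [ 0.5434 -0.1199] rect c [ 0.5438 -0.1193] [0.091 0.082]
scene [ 20  16  51  26 678] [ 0.5499 -0.124 ] rect c [ 0.5502 -0.1227] [0.152 0.107]
scene [ 59  30  46  26 632] [ 0.548  -0.0094] rect c [ 0.5455 -0.0126] [0.101 0.122]
scene [ 94  45  47  29 707] [0.5554 0.1005] rect c [0.5535 0.0986] [0.097 0.116]
scene [131  62  48  30 754] [0.5606 0.2104] rect c [0.5591 0.2081] [0.097 0.11 ]
```

View pics/sidec.png

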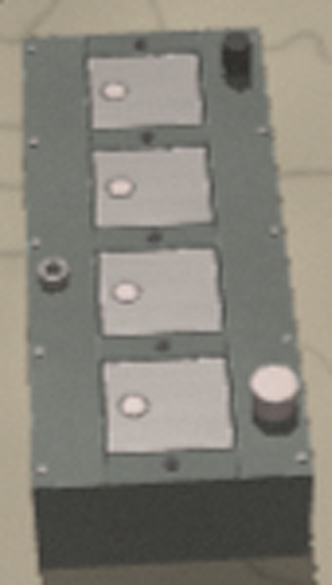

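View pics/scenec.png

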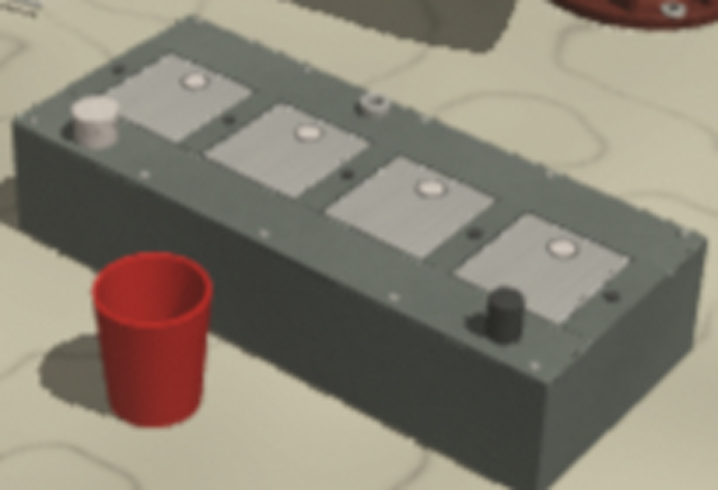

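Both cameras agree within about 4 mm, and the sizes and 110 mm spacing match. The trough yaw is about -3.6°. That gives dimples a (.5375,.2115), b (.5315,.1015), c (.5245,-.009), d (.5175,-.1185) at z = 0.100. I'll start with d, fingers shut.

```bash
python3 -m jog '[{"tx":0.02,"ty":0.033,"wz":-2.55},{"tx":0.02,"ty":0.033,"wz":-2.55},{"tx":0.02,"ty":0.033,"wz":-2.55},{"tx":0.02,"ty":0.033,"wz":-2.55},{"tx":0.02,"ty":0.033,"wz":-2.55},{"tx":0.02,"ty":0.033,"wz":-2.55},{"tx":0.02,"ty":0.033,"wz":-2.55},{"tx":0.02,"ty":0.033,"wz":-2.55},{"tx":0.02,"ty":0.033,"wz":-2.55},{"tx":0.02,"ty":0.033,"wz":-2.55}]' 0 20
python3 -m jog '[{"tx":0.017,"ty":0.026},{"tx":0.017,"ty":0.026},{"tx":0.017,"ty":0.026},{"tx":0.017,"ty":0.026},{"tx":0.017,"ty":0.026},{"tz":-0.022},{"tz":-0.022},{"tz":-0.022},{"tz":-0.022},{"tz":-0.012}]'
```

```text
validation failed for argument at $[0]...
validation failed for argument at $[0]...
```

```bash
python3 -m jog '[{"tx":0.02,"ty":0.033,"tz":0,"wx":0,"wy":0,"wz":-2.55},{"tx":0.02,"ty":0.033,"tz":0,"wx":0,"wy":0,"wz":-2.55},{"tx":0.02,"ty":0.033,"tz":0,"wx":0,"wy":0,"wz":-2.55},{"tx":0.02,"ty":0.033,"tz":0,"wx":0,"wy":0,"wz":-2.55},{"tx":0.02,"ty":0.033,"tz":0,"wx":0,"wy":0,"wz":-2.55},{"tx":0.02,"ty":0.033,"tz":0,"wx":0,"wy":0,"wz":-2.55},{"tx":0.02,"ty":0.033,"tz":0,"wx":0,"wy":0,"wz":-2.55},{"tx":0.02,"ty":0.033,"tz":0,"wx":0,"wy":0,"wz":-2.55},{"tx":0.02,"ty":0.033,"tz":0,"wx":0,"wy":0,"wz":-2.55},{"tx":0.02,"ty":0.033,"tz":0,"wx":0,"wy":0,"wz":-2.55}]' 0 20; python3 -m jog --help | head -30
```

```text
t: 0.93
tcp_pos: [0.4332, -0.248, 0.2309]
orientation: [[0.998, -0.066, -0.0], [-0.066, -0.998, 0.0], [-0.0, -0.0, -1.0]]
ft_force: [1.3, -0.5, 0.1]
width: 0.0003
grip_force: 0.0invalid input: not JSON, or not a number
```

Every row needs all six keys. Next, move over d and come down to about 15 mm above it.

```bash
python3 -m jog '[{"tx":0.017,"ty":0.026,"tz":0,"wx":0,"wy":0,"wz":0},{"tx":0.017,"ty":0.026,"tz":0,"wx":0,"wy":0,"wz":0},{"tx":0.017,"ty":0.026,"tz":0,"wx":0,"wy":0,"wz":0},{"tx":0.017,"ty":0.026,"tz":0,"wx":0,"wy":0,"wz":0},{"tx":0.017,"ty":0.026,"tz":0,"wx":0,"wy":0,"wz":0},{"tx":0,"ty":0,"tz":-0.03,"wx":0,"wy":0,"wz":0},{"tx":0,"ty":0,"tz":-0.03,"wx":0,"wy":0,"wz":0},{"tx":0,"ty":0,"tz":-0.03,"wx":0,"wy":0,"wz":0},{"tx":0,"ty":0,"tz":-0.025,"wx":0,"wy":0,"wz":0},{"tx":0,"ty":0,"tz":0,"wx":0,"wy":0,"wz":0}]'
python3 - <<'E'
from h import *
im=vision.camera("side")[150:320,270:400];cv2.imwrite("pics/s1.png",cv2.resize(im,None,fx=3.5,fy=3.5,interpolation=2))
E
```

```text
t: 1.77
tcp_pos: [0.5125, -0.1179, 0.1098]
orientation: [[0.998, -0.063, -0.012], [-0.063, -0.998, 0.005], [-0.013, -0.004, -1.0]]
ft_force: [-1.3, 0.8, -1.1]
width: 0.0001
grip_force: 0.0
```

View pics/s1.png

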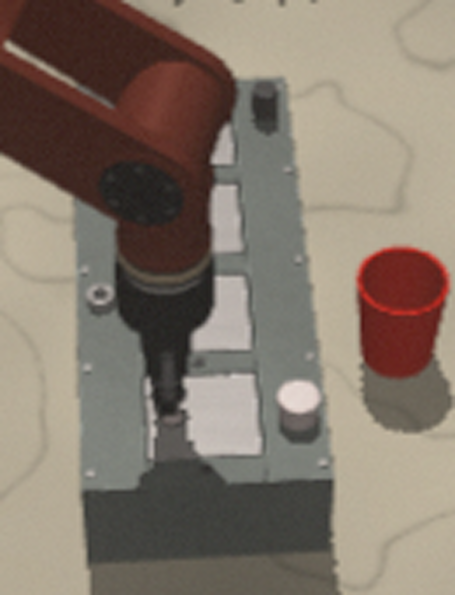

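The shut fingertips are at crop pixel (172,415), right over dimple d, and clear of the nut and tin. Press gently.

```bash
python3 -m jog '[{"tx":0,"ty":0,"tz":0,"wx":0,"wy":0,"wz":0},{"tx":0,"ty":0,"tz":0,"wx":0,"wy":0,"wz":0},{"tx":0,"ty":0,"tz":-0.002,"wx":0,"wy":0,"wz":0},{"tx":0,"ty":0,"tz":-0.002,"wx":0,"wy":0,"wz":0},{"tx":0,"ty":0,"tz":-0.002,"wx":0,"wy":0,"wz":0},{"tx":0,"ty":0,"tz":-0.002,"wx":0,"wy":0,"wz":0},{"tx":0,"ty":0,"tz":-0.002,"wx":0,"wy":0,"wz":0},{"tx":0,"ty":0,"tz":-0.001,"wx":0,"wy":0,"wz":0},{"tx":0,"ty":0,"tz":0,"wx":0,"wy":0,"wz":0},{"tx":0,"ty":0,"tz":0,"wx":0,"wy":0,"wz":0}]'
```

```text
t: 2.65
tcp_pos: [0.5177, -0.1199, 0.1051]
orientation: [[0.998, -0.063, -0.0], [-0.063, -0.998, 0.0], [-0.0, -0.0, -1.0]]
ft_force: [0.3, 0.5, 0.4]
width: 0.0003
grip_force: 0.0
```

```bash
python3 -m jog '[{"tx":0,"ty":0,"tz":-0.001,"wx":0,"wy":0,"wz":0},{"tx":0,"ty":0,"tz":-0.001,"wx":0,"wy":0,"wz":0},{"tx":0,"ty":0,"tz":-0.001,"wx":0,"wy":0,"wz":0},{"tx":0,"ty":0,"tz":-0.001,"wx":0,"wy":0,"wz":0},{"tx":0,"ty":0,"tz":-0.001,"wx":0,"wy":0,"wz":0},{"tx":0,"ty":0,"tz":-0.001,"wx":0,"wy":0,"wz":0},{"tx":0,"ty":0,"tz":0,"wx":0,"wy":0,"wz":0},{"tx":0,"ty":0,"tz":0,"wx":0,"wy":0,"wz":0},{"tx":0,"ty":0,"tz":0,"wx":0,"wy":0,"wz":0},{"tx":0,"ty":0,"tz":0,"wx":0,"wy":0,"wz":0}]'
```

```text
t: 3.48
tcp_pos: [0.5179, -0.12, 0.0998]
orientation: [[0.998, -0.063, -0.0], [-0.063, -0.998, -0.0], [-0.0, 0.0, -1.0]]
ft_force: [-2.2, 0.2, 5.4]
width: 0.0002
grip_force: 2.7
```

```bash
python3 -m jog '[{"tx":0,"ty":0,"tz":-0.0005,"wx":0,"wy":0,"wz":0},{"tx":0,"ty":0,"tz":-0.0005,"wx":0,"wy":0,"wz":0},{"tx":0,"ty":0,"tz":-0.0005,"wx":0,"wy":0,"wz":0},{"tx":0,"ty":0,"tz":0,"wx":0,"wy":0,"wz":0},{"tx":0,"ty":0,"tz":0,"wx":0,"wy":0,"wz":0},{"tx":0,"ty":0,"tz":0,"wx":0,"wy":0,"wz":0},{"tx":0,"ty":0,"tz":0,"wx":0,"wy":0,"wz":0},{"tx":0,"ty":0,"tz":0,"wx":0,"wy":0,"wz":0},{"tx":0,"ty":0,"tz":0,"wx":0,"wy":0,"wz":0},{"tx":0,"ty":0,"tz":0,"wx":0,"wy":0,"wz":0}]'
```

```text
t: 4.32
tcp_pos: [0.5179, -0.12, 0.0997]
orientation: [[0.998, -0.063, -0.001], [-0.063, -0.998, 0.0], [-0.001, -0.0, -1.0]]
ft_force: [-5.6, 1.9, 12.7]
width: -0.0004
grip_force: 6.4
```

d is caught: 12.7 N and no give. On to c, lifting 25 mm for the move.

```bash
python3 -m jog '[{"tx":0,"ty":0,"tz":0.025,"wx":0,"wy":0,"wz":0},{"tx":0.0014,"ty":0.022,"tz":0,"wx":0,"wy":0,"wz":0},{"tx":0.0014,"ty":0.022,"tz":0,"wx":0,"wy":0,"wz":0},{"tx":0.0014,"ty":0.022,"tz":0,"wx":0,"wy":0,"wz":0},{"tx":0.0014,"ty":0.022,"tz":0,"wx":0,"wy":0,"wz":0},{"tx":0.0014,"ty":0.022,"tz":0,"wx":0,"wy":0,"wz":0},{"tx":0,"ty":0,"tz":-0.008,"wx":0,"wy":0,"wz":0},{"tx":0,"ty":0,"tz":-0.008,"wx":0,"wy":0,"wz":0},{"tx":0,"ty":0,"tz":0,"wx":0,"wy":0,"wz":0},{"tx":0,"ty":0,"tz":0,"wx":0,"wy":0,"wz":0}]'
```

```text
t: 5.15
tcp_pos: [0.5239, -0.0106, 0.1054]
orientation: [[0.998, -0.064, -0.002], [-0.064, -0.998, 0.0], [-0.002, 0.0, -1.0]]
ft_force: [0.4, 0.0, 0.3]
width: 0.0
grip_force: 0.0
```

```bash
python3 -m jog '[{"tx":0,"ty":0,"tz":-0.002,"wx":0,"wy":0,"wz":0},{"tx":0,"ty":0,"tz":-0.002,"wx":0,"wy":0,"wz":0},{"tx":0,"ty":0,"tz":-0.002,"wx":0,"wy":0,"wz":0},{"tx":0,"ty":0,"tz":-0.001,"wx":0,"wy":0,"wz":0},{"tx":0,"ty":0,"tz":-0.001,"wx":0,"wy":0,"wz":0},{"tx":0,"ty":0,"tz":-0.001,"wx":0,"wy":0,"wz":0},{"tx":0,"ty":0,"tz":0,"wx":0,"wy":0,"wz":0},{"tx":0,"ty":0,"tz":0,"wx":0,"wy":0,"wz":0},{"tx":0,"ty":0,"tz":0,"wx":0,"wy":0,"wz":0},{"tx":0,"ty":0,"tz":0,"wx":0,"wy":0,"wz":0}]'
```

```text
t: 5.98
tcp_pos: [0.5249, -0.0105, 0.0986]
orientation: [[0.998, -0.063, -0.0], [-0.063, -0.998, -0.001], [-0.0, 0.001, -1.0]]
ft_force: [-2.2, -1.2, 5.0]
width: 0.0002
grip_force: 2.9
```

```bash
python3 -m jog '[{"tx":0,"ty":0,"tz":-0.0005,"wx":0,"wy":0,"wz":0},{"tx":0,"ty":0,"tz":-0.0005,"wx":0,"wy":0,"wz":0},{"tx":0,"ty":0,"tz":-0.0005,"wx":0,"wy":0,"wz":0},{"tx":0,"ty":0,"tz":-0.0005,"wx":0,"wy":0,"wz":0},{"tx":0,"ty":0,"tz":0,"wx":0,"wy":0,"wz":0},{"tx":0,"ty":0,"tz":0,"wx":0,"wy":0,"wz":0},{"tx":0,"ty":0,"tz":0,"wx":0,"wy":0,"wz":0},{"tx":0,"ty":0,"tz":0,"wx":0,"wy":0,"wz":0},{"tx":0,"ty":0,"tz":0,"wx":0,"wy":0,"wz":0},{"tx":0,"ty":0,"tz":0,"wx":0,"wy":0,"wz":0}]'
```

```text
t: 6.82
tcp_pos: [0.525, -0.0105, 0.0966]
orientation: [[0.998, -0.063, -0.0], [-0.063, -0.998, -0.001], [-0.0, 0.001, -1.0]]
ft_force: [-2.8, -1.6, 5.3]
width: 0.0
grip_force: 2.9
```

c gives way at a steady 5 N, so it's the free plate. Push on down.

```bash
python3 -m jog '[{"tx":0,"ty":0,"tz":-0.002,"wx":0,"wy":0,"wz":0},{"tx":0,"ty":0,"tz":-0.002,"wx":0,"wy":0,"wz":0},{"tx":0,"ty":0,"tz":-0.002,"wx":0,"wy":0,"wz":0},{"tx":0,"ty":0,"tz":-0.002,"wx":0,"wy":0,"wz":0},{"tx":0,"ty":0,"tz":-0.002,"wx":0,"wy":0,"wz":0},{"tx":0,"ty":0,"tz":-0.002,"wx":0,"wy":0,"wz":0},{"tx":0,"ty":0,"tz":-0.002,"wx":0,"wy":0,"wz":0},{"tx":0,"ty":0,"tz":-0.001,"wx":0,"wy":0,"wz":0},{"tx":0,"ty":0,"tz":0,"wx":0,"wy":0,"wz":0},{"tx":0,"ty":0,"tz":0,"wx":0,"wy":0,"wz":0}]'
python3 - <<'E'
from h import *
im=vision.camera("side")[150:320,270:400];cv2.imwrite("pics/s2.png",cv2.resize(im,None,fx=3.5,fy=3.5,interpolation=2))
im=vision.camera("scene")[200:360,220:440];cv2.imwrite("pics/c2.png",cv2.resize(im,None,fx=3.5,fy=3.5,interpolation=2))
E
```

```text
t: 7.65
tcp_pos: [0.5255, -0.0101, 0.0813]
orientation: [[0.998, -0.063, 0.001], [-0.063, -0.998, -0.0], [0.001, -0.0, -1.0]]
ft_force: [-1.5, -0.3, 1.8]
width: -0.0002
grip_force: 0.7
```

View pics/c2.png

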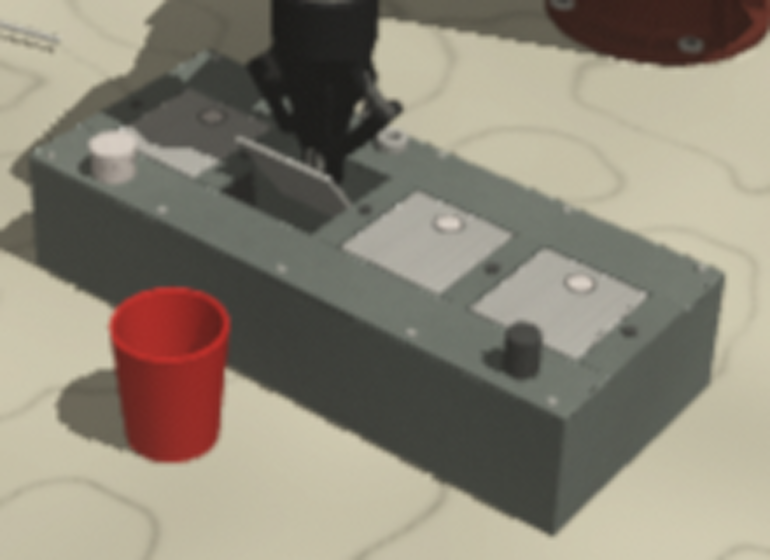

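The picture shows plate c's rear edge standing up, from (237,140) to (350,210) in the crop. I'll work out the angle from that edge, and the nut's clearance from the gripper linkage.

Run:
```python
from h import *
print("nut",ray("side",298,235,.105))
ex=np.array([.998,-.063,0]);ey=np.array([.063,.998,0]);C=np.array([.5495,-.0105,.1])
i=vision.camera_info("scene");T=np.linalg.inv(i["world_from_camera"])
for th in (45,50,55,60,65,70):
    t=np.radians(th);o=[]
    for s in(-1,1):
        p=C+45*.001*(ex*np.cos(t)+np.array([0,0,np.sin(t)]))+s*.042*ey
        q=T[:3,:3]@p+T[:3,3];u=i["cx"]-i["fx"]*q[0]/q[2];v=i["cy"]+i["fy"]*q[1]/q[2]
        o+=[round((u-220)*3.5),round((v-200)*3.5)]
    print(th,o)
```

```text
nut [0.47096095 0.01339047 0.105     ]
45 [227, 145, 319, 188]
50 [230, 141, 322, 183]
55 [233, 136, 325, 178]
60 [236, 131, 328, 173]
65 [239, 127, 331, 169]
70 [242, 123, 334, 165]
```

View pics/s2.png

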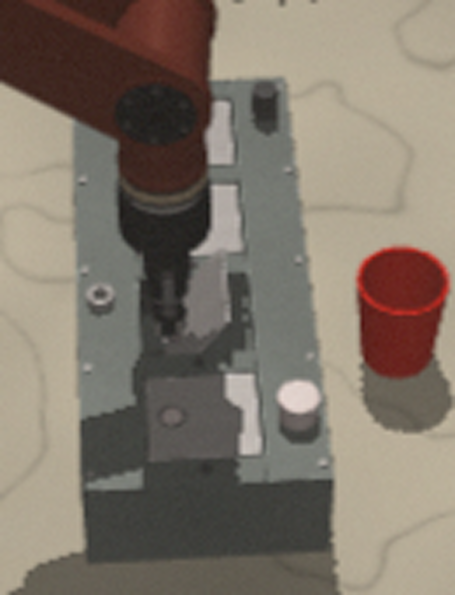

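In the side picture the nut, tin and socket are undisturbed. The plate is at about 50–55°, and the nut (0.471, 0.013) is 55 mm from the tool axis and well below the gripper body. I'll push 10 mm further for margin.

```bash
python3 -m jog '[{"tx":0,"ty":0,"tz":-0.002,"wx":0,"wy":0,"wz":0},{"tx":0,"ty":0,"tz":-0.002,"wx":0,"wy":0,"wz":0},{"tx":0,"ty":0,"tz":-0.002,"wx":0,"wy":0,"wz":0},{"tx":0,"ty":0,"tz":-0.002,"wx":0,"wy":0,"wz":0},{"tx":0,"ty":0,"tz":-0.001,"wx":0,"wy":0,"wz":0},{"tx":0,"ty":0,"tz":-0.001,"wx":0,"wy":0,"wz":0},{"tx":0,"ty":0,"tz":0,"wx":0,"wy":0,"wz":0},{"tx":0,"ty":0,"tz":0,"wx":0,"wy":0,"wz":0},{"tx":0,"ty":0,"tz":0,"wx":0,"wy":0,"wz":0},{"tx":0,"ty":0,"tz":0,"wx":0,"wy":0,"wz":0}]'
```

```text
t: 8.58
tcp_pos: [0.5244, -0.0099, 0.0704]
orientation: [[0.998, -0.063, -0.001], [-0.063, -0.998, 0.0], [-0.001, -0.0, -1.0]]
ft_force: [-1.2, 0.2, 0.9]
width: 0.0001
grip_force: 0.8
```

Now withdraw: 3 mm back off the plate, then straight up and slightly away.

```bash
python3 -m jog '[{"tx":-0.003,"ty":0,"tz":0.002,"wx":0,"wy":0,"wz":0},{"tx":0,"ty":0,"tz":0.006,"wx":0,"wy":0,"wz":0},{"tx":0,"ty":0,"tz":0.01,"wx":0,"wy":0,"wz":0},{"tx":0,"ty":0,"tz":0.015,"wx":0,"wy":0,"wz":0},{"tx":0,"ty":0,"tz":0.025,"wx":0,"wy":0,"wz":0},{"tx":0,"ty":0,"tz":0.03,"wx":0,"wy":0,"wz":0},{"tx":0,"ty":0,"tz":0.03,"wx":0,"wy":0,"wz":0},{"tx":-0.03,"ty":0,"tz":0.02,"wx":0,"wy":0,"wz":0},{"tx":-0.03,"ty":0,"tz":0.01,"wx":0,"wy":0,"wz":0},{"tx":0,"ty":0,"tz":0,"wx":0,"wy":0,"wz":0}]'
python3 - <<'E'
from h import *
im=vision.camera("scene")[200:360,220:440];cv2.imwrite("pics/c3.png",cv2.resize(im,None,fx=3.5,fy=3.5,interpolation=2))
E
```

```text
t: 9.42
tcp_pos: [0.4602, -0.0099, 0.2226]
orientation: [[0.998, -0.063, 0.004], [-0.063, -0.998, -0.001], [0.004, 0.001, -1.0]]
ft_force: [0.4, -0.2, -0.3]
width: -0.0002
grip_force: 0.0
```

View pics/c3.png

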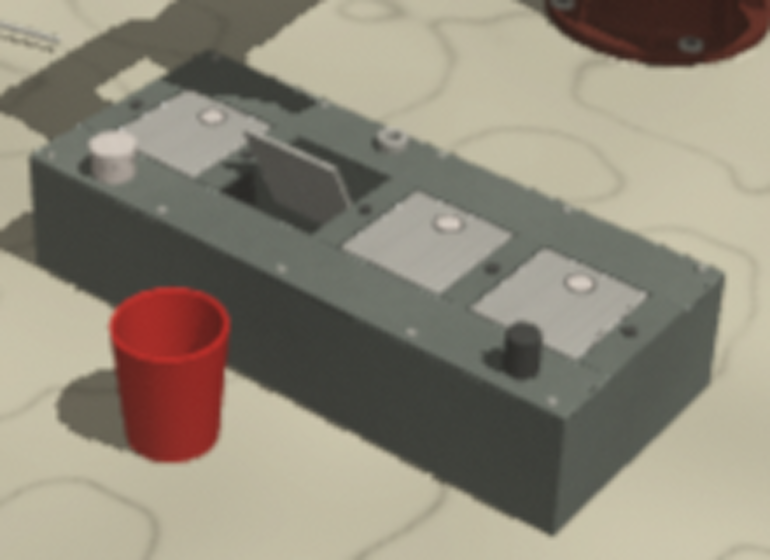

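Plate c stays open: its rear edge now runs from (245,132) to about (332,175) in the crop, which is roughly 60–65°. The other plates are shut and every loose thing is in its place.

```bash
python3 -c "
from workcell import bot
print(bot.finish_job())"
```

```text
the job is handed in; nothing more can be done
None
```

I found plate c (third from the left) to be the free one and left it standing open at about 60–65° by the camera, with a, b and d shut and no loose thing moved; the job is handed in, but no verdict came back.

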